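# Hold test of a spring cartridge

## Robot

A 6-joint arm with a two-finger parallel gripper is mounted at the origin on the work surface. World frame = base frame: x ahead of the robot, y to its left, z up, the work surface at z = 0. Lengths are in m, angles in rad, forces in N, time in s.
With the tool pointing down it reaches from about 0.275 to 0.75 m from the base axis. Payload 10.2 kg.
Tool frame: the origin (TCP) lies midway between the tips of the shut fingers; the grasp point (between the pads) lies 19 mm behind it (env.hold_point_z is the distance from the TCP to the grasp point, in m); z points along the fingers, y is the line along which they close (so a half turn about z gives the same grasp; the last joint's range is limited). The gripper opens to 85 mm and grips with 20 to 120 N. Pads are 22 mm wide; open, the fingers measure 114 mm over their backs; the gripper's body (76 mm by 85 mm) begins 54 mm behind the grasp point. The pads swing forward as they close: fully open they stand 13 mm farther back than shut.
Start: joints at [0.884, 0.313, 1.498, -0, 1.331, -0.223], TCP at [0.235, 0.47, 0.231] pointing down, gripper open.
Joint ranges: [-2.94, 2.94], [-0.97, 2.17], [0.19, 2.56], [-1.23, 4.37], [0.02, 3.11], [-2.88, 2.88]. Speed limits (rad/s): [2.39, 2.39, 3.01, 3.14, 3.14, 3.14].

## Interface

Orientations are given as a unit quaternion [x, y, z, w].
In Python, from bench import env, kinematics, monitor, eyes, job gives the robot as it stands. The module is installed in compiled form; this text tells all that it offers. Calls block until the motion is done:
- env.reach(position, orientation): joint-space move of the TCP to a pose.
- env.movel(position, velocity=0.15, frame=None, guard=None): straight line of the TCP; frame=None keeps the orientation; velocity is the mean speed in m/s. With guard (N) it stops when the force on the tool has changed by that much, and returns True; else False.
- env.set_joints(angles): joint-space move.
- env.release() and env.close_gripper(effort=None): open the fingers fully, or close them until they stop; effort is the grip in N (None keeps the last).
- env.hold(seconds).
- kinematics.ik(position, orientation): joint angles nearest the present ones, or None.
- monitor.sense(): the state.
- eyes.grab_frame(name): name is "scene" or "top" or "wrist"; returns a dict with "frame" (420x560x3 uint8, red, green, blue), "mtx" (3x3 intrinsics, pixels), "view" (4x4, takes a point from world to camera coordinates). Camera axes: x right, y down, z forward; pixel columns grow to the right and rows downward; lengths in m; the calibration is good to about 2 mm. A picture is of the moment at which its call begins. There is no depth.
A pose or a line that the arm cannot do raises env.MotionError and nothing moves.
- job.hand_in(): hands the job in; it is judged then, once.
The state is a dict: "clock": time; "joints": joint angles; "qvel": joint speeds; "joint_efforts": joint torques, N m; "position": TCP position; "ee_rot": TCP orientation; "contact_force": force on the tool from outside, world axes, zero at the start; "ft_torque": the same for the moment, N m; "finger_gap": opening from 0.0 (shut) to 1.0 (fully open); "gripper_force": force on a finger pad.
Only numpy, scipy, OpenCV 4.12 (cv2) and the standard library are available. Lean on these libraries where they do the work, as an engineer would, in place of code of your own. Each camera call takes 0.05 s, during which the arm holds its last target. There are 200 camera calls.

## Task

Run a hold test on the spring rig: on the control box press right down, one at a time and in this order, the round key (on), the square key (zero) and the plus-shaped key (start), and never press the long bar key (erase). Then take the rig's upright post in the gripper and pull it out against its spring until the pointer lines up with the index blade on the rail to within 5 mm, at no time going more than a centimetre past it, and keep it there: the program finishes with the gripper still holding the post at the mark. Leave the other things on the table where they are.

Things in the scene. Friction and masses are not known exactly. Their poses are not given: they have to be found in the camera images.
- rig: the pull rig, fixed to the table: black bed 300 x 100 x 12 mm with two steel guide rods, a grey spring housing at its far (+x) end (top at 62 mm) and a dark rail along its +y side. Origin: centre of the bed's underside. Its x axis runs along the rods; the handle pulls out along its -x, roughly towards the robot
- post_foot (a point): the handle: upright black round post on the rig's aluminium carriage, 24 mm in diameter, top at 115 mm; this point is on its axis at its foot, 50 mm above the table; a 32 mm flange covers its lowest 10 mm. It can be gripped from above at any yaw: all else on the rig is below 63 mm. It moves only along the rig's x axis; at rest it stands at rig x = 0, y = 0
- carriage (a joint): how far the carriage with the post is pulled out: 0 fully home, up to 0.11 m; grows along the rig's -x. A spring draws it home: 3.3 N at home plus 110 N per metre (12 N at 0.08 m)
- pointer_tip (a point): tip of the carriage's pointer, a steel blade 4 mm thick sticking out of the carriage to the rig's +y, 50 mm above the table; it moves with the carriage and is level along the rods with the post's axis (same rig x)
- index_blade (a point): the mark: upright steel blade (4 mm thick, top at 55 mm) on a 16 mm wide aluminium clamp fixed on the rail, a white thumbscrew on its outer side. Point: on the blade beside the pointer's path, 50 mm above the table, at rig y = 40 mm; axes as the rig's. It lies 40 to 80 mm along the rig's -x from the pointer's rest place; on the mark, both have the same rig x
- control_box: the grey control box, fixed: 200 x 140 x 45 mm, origin at the centre of its underside, a dark screen on its far (+x) half and the four keys on its near half
- top_round (a point): centre of the top of the round key (24 mm across) on the flat control box, 61 mm above the table when up; the four keys stand in a square grid 56 to 60 mm apart, in any order, each on a black plate 42 mm wide whose top is at 49 mm. Pressed straight down, it travels 6 mm.
- key_round (a joint): its key's travel: 0 up, 0.006 m fully down. Spring return: it starts to move at 2 N and is fully down at 5 N; it counts as pressed beyond 0.004 m
- top_square (a point): centre of the top of the square key (22 mm wide) on the flat control box, 61 mm above the table when up; the four keys stand in a square grid 56 to 60 mm apart, in any order, each on a black plate 42 mm wide whose top is at 49 mm. Pressed straight down, it travels 6 mm.
- key_square (a joint): its key's travel: 0 up, 0.006 m fully down. Spring return: it starts to move at 2 N and is fully down at 5 N; it counts as pressed beyond 0.004 m
- top_plus (a point): centre of the top of the plus-shaped key (arms 26 mm long, 9 mm wide) on the flat control box, 61 mm above the table when up; the four keys stand in a square grid 56 to 60 mm apart, in any order, each on a black plate 42 mm wide whose top is at 49 mm. Pressed straight down, it travels 6 mm.
- key_plus (a joint): its key's travel: 0 up, 0.006 m fully down. Spring return: it starts to move at 2 N and is fully down at 5 N; it counts as pressed beyond 0.004 m
- top_bar (a point): centre of the top of the long bar key (the erase key, not to be pressed; 32 mm by 10 mm) on the flat control box, 61 mm above the table when up; the four keys stand in a square grid 56 to 60 mm apart, in any order, each on a black plate 42 mm wide whose top is at 49 mm. Pressed straight down, it travels 6 mm.
- key_bar (a joint): its key's travel: 0 up, 0.006 m fully down. Spring return: it starts to move at 2 N and is fully down at 5 N; it counts as pressed beyond 0.004 m
- jar: bystander, to be left where it is: glass jar with metal lid, 44 mm across, 60 mm tall, standing between the two devices; origin at its underside
- screwdriver: bystander, to be left where it is: screwdriver lying on the table, 160 mm long, beyond the jar; origin at its underside
- multimeter: bystander, to be left where it is: black handheld multimeter lying on its back, 150 x 75 x 41 mm; origin at its underside
- wire_spool: bystander, to be left where it is: copper spool standing on its flange, 70 mm across, 50 mm tall; origin at its underside
- mouse: bystander, to be left where it is: white computer mouse, 100 x 58 x 22 mm; origin at its underside
- circuit_board: bystander, to be left where it is: blue circuit board, 90 x 60 x 18 mm; origin at its underside

How it is judged:
By the outcome, as a careful person would: the job done as asked, in the order asked, and still so for the second after the job is handed in, while the arm keeps its last pose, push and grip.
It also fails if it takes over 48 s, if anything falls off the work surface, if the arm or the gripper's body presses on something with over 40 N, if the wrist force passes 120 N, or if a joint passes its speed limit or range.

## Working session

There is one attempt and no reset: what is moved stays moved. The work goes in short steps, each a Python script; the robot and the scene stay as the last script left them, time stands still between calls to the robot, and variables do not carry over. Pictures are saved under pics/ and viewed, at most 10 in all, crops included, and the job is handed in when it is done.

```bash
mkdir -p pics
python3 - <<'E'
from bench import env,eyes,monitor
import cv2,numpy as np
for n in("scene","top"):
    d=eyes.grab_frame(n); np.savez(f"{n}0.npz",**d)
    cv2.imwrite(f"pics/{n}0.png",cv2.resize(d["frame"][:,:,::-1],(800,600),interpolation=cv2.INTER_CUBIC))
    print(n,d["mtx"].round(1).tolist(),d["view"].round(3).tolist())
s=monitor.sense();print(s["clock"],s["ee_rot"],s["position"],env.hold_point_z)
E
```

```text
scene [[419.6, 0.0, 278.4], [0.0, 419.6, 208.5], [0.0, 0.0, 1.0]] [[0.587, 0.81, 0.001, -0.353], [0.675, -0.489, -0.552, -0.345], [-0.447, 0.325, -0.834, 1.426], [0.0, 0.0, 0.0, 1.0]]
top [[521.1, 0.0, 281.3], [0.0, 521.1, 200.7], [0.0, 0.0, 1.0]] [[0.006, -1.0, -0.002, -0.002], [-0.996, -0.005, -0.088, 0.568], [0.088, 0.003, -0.996, 1.297], [0.0, 0.0, 0.0, 1.0]]
0.1 [ 2.29829600e-01  9.73230704e-01 -5.24541989e-04 -2.77904771e-04] [0.23471802 0.46935456 0.23078964] 0.0187
```

View pics/scene0.png

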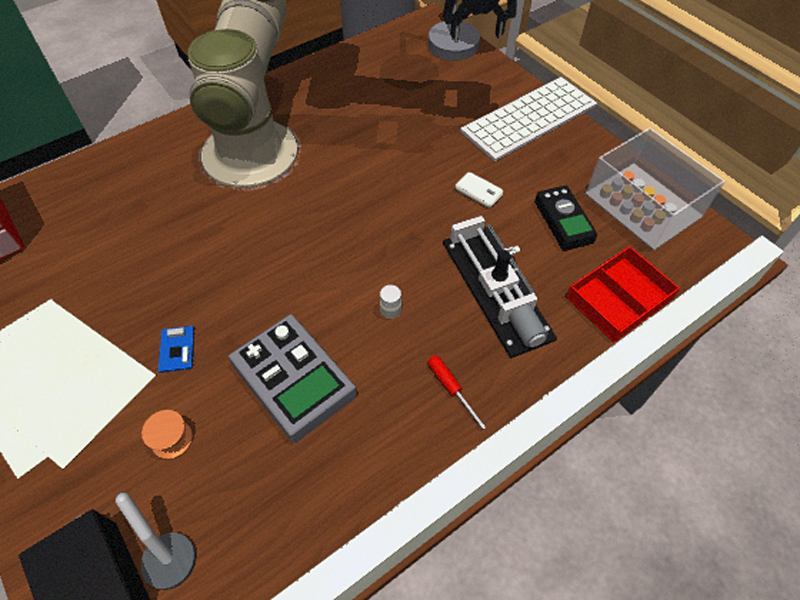

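View pics/top0.png

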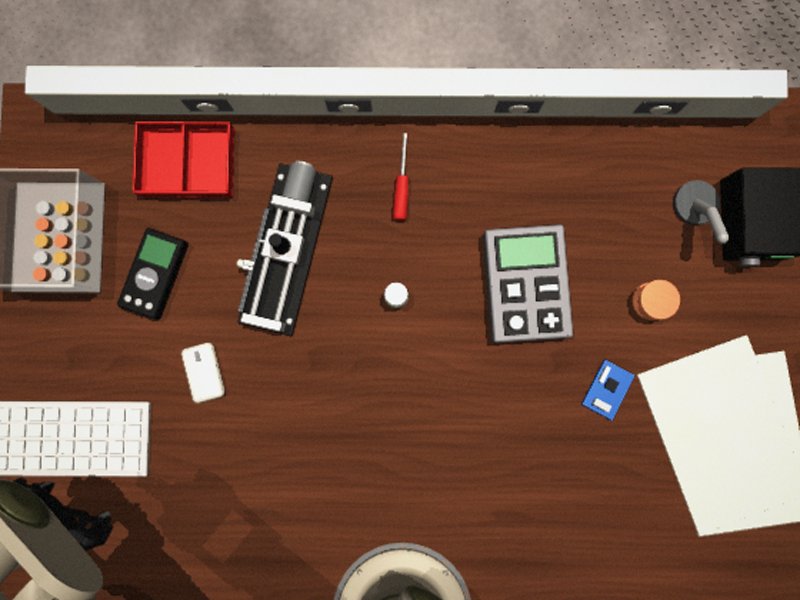

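The top view (800x600 px) shows these keys: square (514,290), bar (548,289), round (516,323) and plus (550,320). The rig post is near (280,243) and the thumbscrew near (245,265). In the scene view the keys are plus (254,352), round (282,331), square (299,353) and bar (272,373), and the post top is near (503,252).

```bash
cat > h.py <<'E'
import cv2,numpy as np
from scipy.spatial.transform import Rotation as R
def P(d): return d["mtx"]@d["view"][:3]
def tri(d1,p1,d2,p2):
    X=cv2.triangulatePoints(P(d1),P(d2),np.array(p1,float).reshape(2,1),np.array(p2,float).reshape(2,1))[:,0]; return X[:3]/X[3]
def plane(d,p,z):
    Rm,t=d["view"][:3,:3],d["view"][:3,3]; c=-Rm.T@t; r=Rm.T@np.linalg.inv(d["mtx"])@np.array([p[0],p[1],1.]); return c+r*(z-c[2])/r[2]
def proj(d,X):
    q=P(d)@np.append(X,1); return q[:2]/q[2]
def blob(mask,seed,rad=6):
    n,l,s,c=cv2.connectedComponentsWithStats(mask.astype(np.uint8),connectivity=4)
    ids=[i for i in range(1,n) if s[i,4]>8]; i=min(ids,key=lambda i:np.hypot(*(c[i]-seed)))
    return c[i],s[i]
def down(yaw): # tool z down, tool y axis along yaw+90deg
    return (R.from_euler("z",yaw)*R.from_euler("x",np.pi)).as_quat()
E
python3 - <<'E'
from h import *
t=dict(np.load("top0.npz"));s=dict(np.load("scene0.npz"))
K={"square":((514,290),(299,353)),"bar":((548,289),(272,373)),"round":((516,323),(282,331)),"plus":((550,320),(254,352))}
for k,(a,b) in K.items():
    r=[]
    for d,p in((t,a),(s,b)):
        g=d["frame"].min(2); c,st=blob(g>(170),np.array(p)*.7); r.append((c,st))
    X=tri(t,r[0][0],s,r[1][0]); print(k,X.round(4),[ (x[0].round(1).tolist(),int(x[1][4])) for x in r],plane(t,r[0][0],.061).round(4),plane(s,r[1][0],.061).round(4))
for nm,p,z in(("post",(280,243),.115),("rodnear",(264,318),.05),("rodfar",(293,205),.05),("thumb",(245,265),.04)): print(nm,plane(t,np.array(p)*.7,z).round(3))
print(tri(t,np.array((280,242))*.7,s,np.array((503,252))*.7))
E
```

```text
square [ 0.5626 -0.1906  0.0585] [([359.4, 202.4], 71), ([209.2, 246.0], 61)] [ 0.5619 -0.1912  0.061 ] [ 0.5648 -0.1896  0.061 ]
bar [ 0.5669 -0.2511  0.0582] [([383.9, 200.8], 47), ([189.2, 259.9], 40)] [ 0.5662 -0.2517  0.061 ] [ 0.5694 -0.2498  0.061 ]
round [ 0.5062 -0.1947  0.0576] [([361.2, 225.2], 69), ([196.8, 231.5], 55)] [ 0.5056 -0.1952  0.061 ] [ 0.5092 -0.1938  0.061 ]
plus [ 0.5111 -0.2544  0.0585] [([385.4, 223.3], 56), ([177.1, 244.5], 47)] [ 0.5106 -0.2548  0.061 ] [ 0.5134 -0.2533  0.061 ]
post [0.632 0.205 0.115]
rodnear [0.51  0.241 0.05 ]
rodfar [0.709 0.194 0.05 ]
thumb [0.604 0.278 0.04 ]
[0.63576052 0.2072651  0.12016698]
```

Run:
```python
from bench import env,eyes,monitor
from h import *
s=monitor.sense()
env.reach([0.45,0.24,0.30],s["ee_rot"])
d=eyes.grab_frame("wrist"); np.savez("w1.npz",**d)
cv2.imwrite("pics/w1.png",cv2.resize(d["frame"][:,:,::-1],(800,600),interpolation=cv2.INTER_CUBIC))
s=monitor.sense();print(s["clock"],s["position"],d["view"].round(3).tolist(),d["mtx"].tolist())
```

```text
1.375 [0.44941099 0.24092893 0.29973267] [[0.446, 0.895, -0.001, -0.416], [0.859, -0.427, 0.283, -0.34], [0.253, -0.127, -0.959, 0.361], [0.0, 0.0, 0.0, 1.0]] [[316.5907850051323, 0.0, 280.5813733109047], [0.0, 316.5907850051323, 213.88273794350604], [0.0, 0.0, 1.0]]
```

View pics/w1.png

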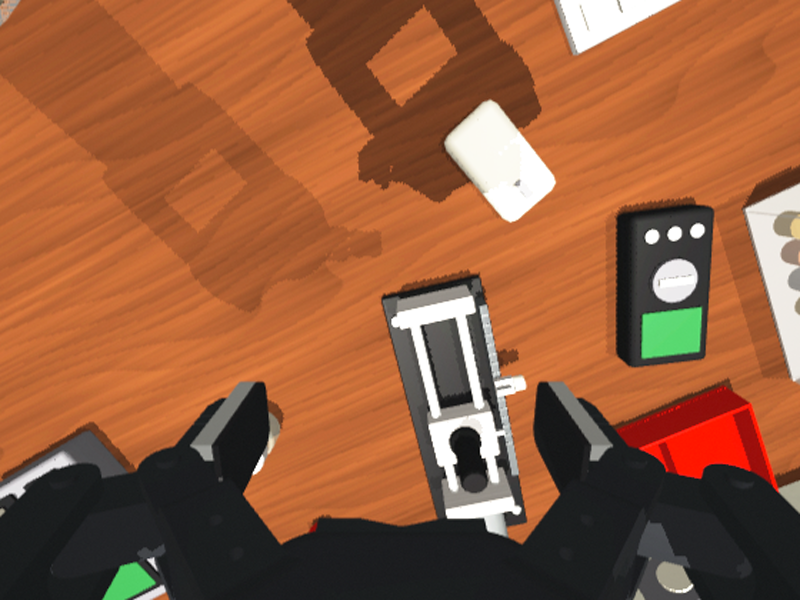

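The wrist view shows the rig with its post at about (470,450), the pointer near (500,433) and the thumbscrew near (512,384). The camera sits on the robot side and looks forward. I'll press the keys first.

Run:
```python
from bench import env,eyes,monitor
from h import *
S=monitor.sense
env.close_gripper(40)
q=S()["ee_rot"]
K={"round":(.507,-.1946),"square":(.563,-.1905),"plus":(.5115,-.2544)}
first=True
for k,(x,y) in K.items():
    if first: env.reach([x,y,.12],q); first=False
    else: env.movel([x,y,.085],.25)
    env.movel([x,y,.068],.1)
    g=env.movel([x,y,.0505],.03,guard=12)
    env.hold(.15); s=S(); print(k,g,s["position"].round(4),s["contact_force"].round(1),s["clock"])
    env.movel([x,y,.085],.15)
s=S();print(s["clock"],s["contact_force"].round(1),s["joints"].round(2))
env.movel([.5115,-.2544,.15],.25)
```

```text
round True [ 0.5074 -0.1949  0.055 ] [-1.8  1.7  8.7] 5.175
square True [ 0.5633 -0.1908  0.055 ] [-2.   0.7  7.3] 6.85
plus True [ 0.5119 -0.2546  0.055 ] [-1.4  2.1  7.8] 8.625
8.975 [-0.3  0.4 -0.7] [-0.67  0.56  1.53 -0.    1.04 -1.77]
```

Run:
```python
from bench import env,eyes,monitor
from h import *
S=monitor.sense
q=(R.from_euler("z",np.deg2rad(-76.5))*R.from_quat(S()["ee_rot"])).as_quat(); np.save("q.npy",q)
u=np.array([.973,-.23]);v=np.array([.23,.973]);o=np.array([.634,.206])
for i,(a,b) in enumerate([(-.03,.01),(-.08,.01)]):
    p=o+a*u+b*v
    if i==0: env.reach([*p,.26],q); env.release()
    else: env.movel([*p,.26],.25)
    env.hold(.2)
    d=eyes.grab_frame("wrist"); np.savez(f"r{i}.npz",**d)
    cv2.imwrite(f"pics/r{i}.png",cv2.resize(d["frame"][:,:,::-1],(800,600),interpolation=cv2.INTER_CUBIC))
print(S()["clock"],S()["joints"].round(2))
```

```text
12.8917 [ 0.2   0.48  1.18 -0.    1.48  0.43]
```

View pics/r0.png

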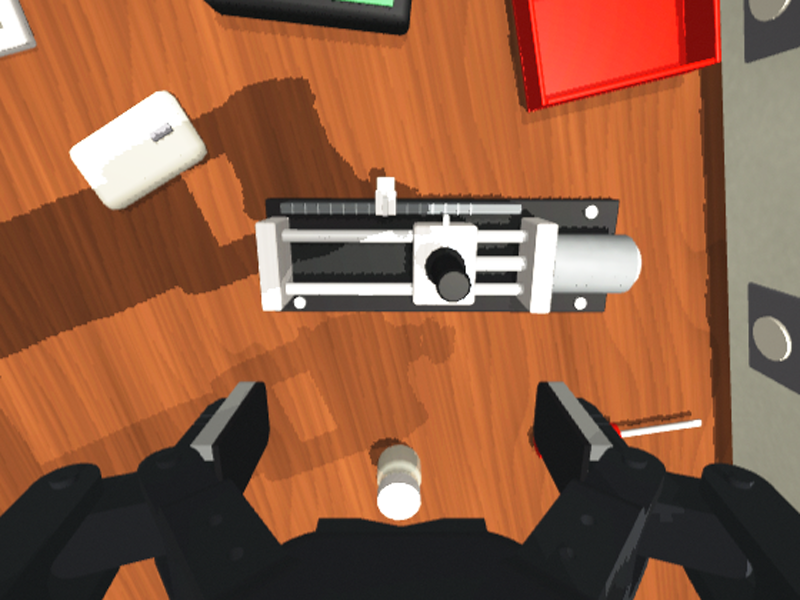

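View pics/r1.png

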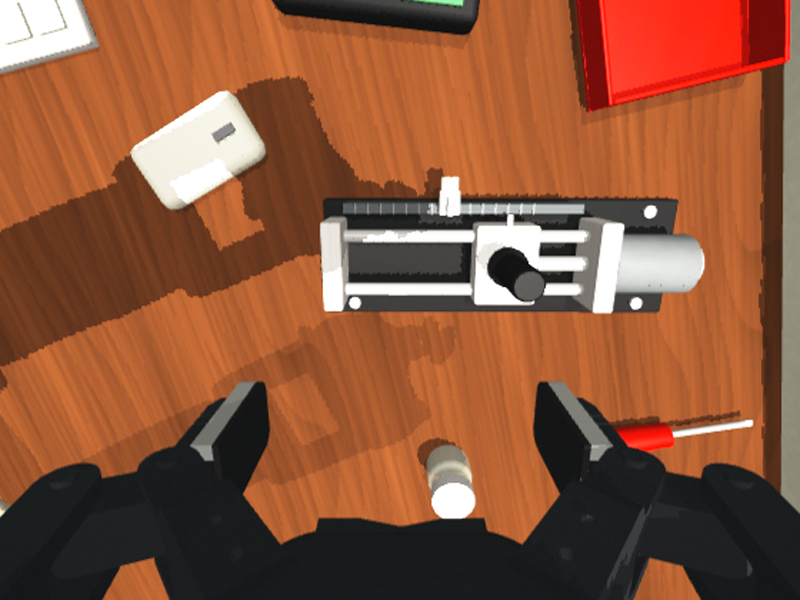

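r0 and r1 show the rig level in the image. In r0 the post top is at (453,286), the pointer tip at (446,216) and the clamp at (386,195). In r1 they are at (529,286), (510,216) and (450,195).

Run:
```python
from h import *
a=dict(np.load("r0.npz"));b=dict(np.load("r1.npz"))
f=.7
for n,p,q,z in(("post",(453,286),(529,286),.115),("ptr",(446,217),(510,217),.05),("clamp",(386,200),(450,200),.05),("nearplate",(268,218),(333,218),.05),("housingplate",(545,222),(605,222),.06)):
    p=np.array(p)*f;q=np.array(q)*f
    print(n,tri(a,p,b,q).round(4),plane(a,p,z).round(4),plane(b,q,z).round(4))
# bed direction: long edges of the two rods (bright) by rows
for d in(a,b):
    g=d["frame"].min(2)
    pts=[]
    for y in (165,203): pass
    l=[plane(d,np.array(p)*f,.012) for p in ((268,311),(604,311))] if d is a else [plane(d,np.array(p)*f,.012) for p in ((326,311),(660,311))]
    v=l[1]-l[0]; print("bed edge yaw",np.arctan2(v[1],v[0]),np.linalg.norm(v))
def up(d,x,y,n): 
    c=d["frame"][y:y+55,x:x+70,::-1]; return cv2.resize(c,(560,440),interpolation=cv2.INTER_CUBIC)
cv2.imwrite("pics/c.png",up(a,255,115,0))
```

```text
post [0.6408 0.216  0.1168] [0.6409 0.2155 0.115 ] [0.6413 0.2155 0.115 ]
ptr [0.6502 0.2524 0.0484] [0.6501 0.2526 0.05  ] [0.6499 0.2527 0.05  ]
clamp [0.608  0.2751 0.0451] [0.6082 0.2754 0.05  ] [0.6075 0.2755 0.05  ]
nearplate [0.5183 0.2829 0.0551] [0.5167 0.2827 0.05  ] [0.5174 0.2826 0.05  ]
housingplate [0.7306 0.2274 0.0253] [0.7208 0.2335 0.06  ] [0.7163 0.2344 0.06  ]
bed edge yaw -0.2273083488241447 0.30345606399809316
bed edge yaw -0.22793710038937692 0.30135429257145424
```

View pics/c.png

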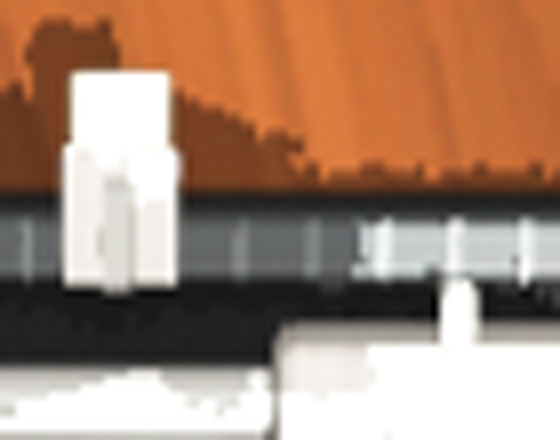

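The crop shows the index blade's inner edge at crop (118,288), which is image (269.8,151). The pointer tip is at crop (460,285), or (312.5,151). I'll grip the post, pull it most of the way and look again.

Run:
```python
from bench import env,eyes,monitor
from h import *
S=monitor.sense
a=dict(np.load("r0.npz"));u=np.array([np.cos(-.2276),np.sin(-.2276)])
X=plane(a,(269.8,151),.053);Y=plane(a,(312.5,150.5),.05); D=float((Y-X)[:2]@u); print("pull",D,X,Y)
q=np.load("q.npy"); c=np.array([.641,.2157])
env.movel([*c,.16],.2,frame=q) if False else env.movel([*c,.16],.2)
env.movel([*c,.076],.12)
env.close_gripper(80); env.hold(.2)
s=S(); print(s["position"],s["finger_gap"],s["gripper_force"],s["contact_force"].round(1),s["clock"])
p0=s["position"]; np.save("p0.npy",p0)
p=p0.copy(); p[:2]-=u*(D-.010); env.movel(p,.04); env.hold(.3)
s=S(); print(s["position"],s["finger_gap"],s["contact_force"].round(1),s["clock"])
d=eyes.grab_frame("wrist"); np.savez("g0.npz",**d)
cv2.imwrite("pics/g0.png",cv2.resize(d["frame"][:,:,::-1],(800,600),interpolation=cv2.INTER_CUBIC))
```

```text
pull 0.04667067350880472 [0.60517973 0.26431564 0.053     ] [0.65070751 0.25404694 0.05      ]
[0.640621   0.21582142 0.07644386] 0.25916717918400417 78.66045439615846 [-5.3 -0.3  4.9] 15.35
[0.60564641 0.22403241 0.0764648 ] 0.25745673316839734 [ 6.9  0.2 -1.3] 16.725
```

View pics/g0.png

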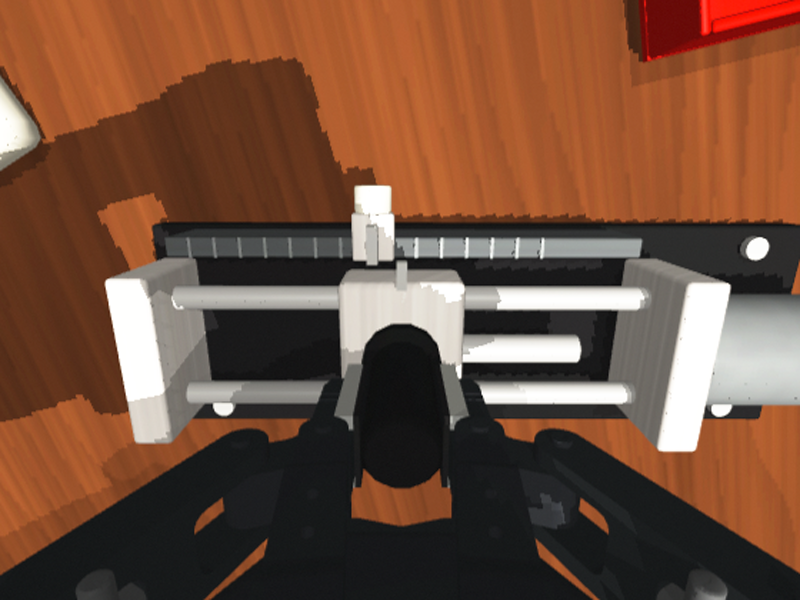

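The gripped view shows the pointer at (401,265) and the blade at (372,258), so a small gap is left to close.

Run:
```python
from bench import env,eyes,monitor
from h import *
S=monitor.sense
u=np.array([np.cos(-.2276),np.sin(-.2276)])
d=dict(np.load("g0.npz"))
D=float((plane(d,np.array((401.5,263))*.7,.052)-plane(d,np.array((372,263))*.7,.053))[:2]@u); print("left",D)
p=S()["position"].copy(); p[:2]-=u*D; env.movel(p,.03); env.hold(.4)
s=S(); print(s["position"],s["finger_gap"],s["gripper_force"],s["contact_force"].round(1),s["clock"],float((np.load("p0.npy")-s["position"])[:2]@u))
d=eyes.grab_frame("wrist"); np.savez("g1.npz",**d)
cv2.imwrite("pics/g1.png",cv2.resize(d["frame"][120:220,210:330,::-1],(720,600),interpolation=cv2.INTER_CUBIC))
```

```text
left 0.010968837567481356
[0.59590803 0.22631355 0.07647889] 0.2610116168550728 78.3257303852588 [ 7.8 -0.5 -1.9] 17.6667 0.04592729924897972
```

View pics/g1.png

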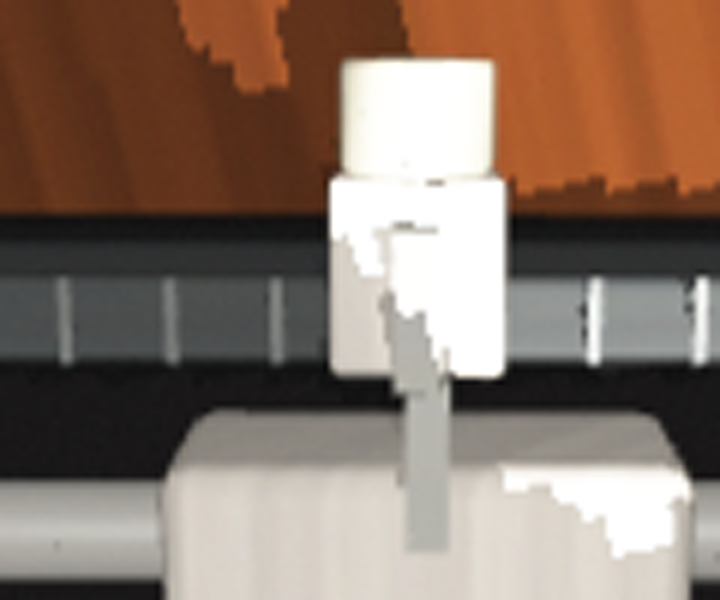

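The crop shows the pointer at x≈427 and the blade at x≈414, about 1 mm short of the mark. I'll nudge it 1 mm and hand in.

Run:
```python
from bench import env,eyes,monitor,job
from h import *
S=monitor.sense
u=np.array([np.cos(-.2276),np.sin(-.2276)])
p=S()["position"].copy(); p[:2]-=u*.0012; env.movel(p,.01); env.hold(.6)
s=S(); print(s["finger_gap"],s["gripper_force"],s["contact_force"].round(1),s["clock"],float((np.load("p0.npy")-s["position"])[:2]@u))
print(job.hand_in())
```

```text
0.25675654725148134 78.3596215210855 [ 8.8 -1.6 -1.5] 18.5667 0.046144307642659504
the job is handed in; nothing more can be done
None
```

The job is handed in at 18.6 s: I pressed the round, square and plus keys fully down in that order without touching the bar key, and the gripper is holding the post with the pointer about 1 mm from the index blade (my estimate; no verdict was returned).

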